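Index the decorating wheel to bring the mug to the plunger

ROBOT

A 6-joint arm with a two-finger parallel gripper is mounted at the origin on the work surface. World frame = base frame: x ahead of the robot, y to its left, z up, the work surface at z = 0. Lengths are in m, angles in rad, forces in N, time in s.
With the tool pointing down it reaches from about 0.275 to 0.775 m from the base axis. Payload 14.6 kg.
Tool frame: the origin (TCP) lies at the very end of the fingers, on their centre line; the grasp point (between the pads) lies 19 mm behind it; z points along the fingers, y is the line along which they close (so a half turn about z gives the same grasp; the last joint's range is limited). The gripper opens to 85 mm and grips with 20 to 120 N. Pads are 22 mm wide; open, the fingers measure 114 mm over their backs; the gripper's body (76 mm by 85 mm) begins 54 mm behind the grasp point. The pads swing forward as they close: fully open they stand 13 mm farther back than shut.
Start: joints at [1.139, 0.263, -0.048, 1.259, 0, 1.415], TCP at [0.143, 0.505, 0.231] pointing down, gripper open.
Joint ranges: [-2.65, 2.65], [-0.89, 1.7], [-1.18, 1.37], [-2.13, 2.11], [-1.35, 1.29], [-3.14, 3.14]. Speed limits (rad/s): [1.89, 1.89, 2.57, 2.79, 3.14, 3.14].

INTERFACE

Orientations are given as a unit quaternion [x, y, z, w].
In Python, from rig import get_state, get_image, camera_params, hand_in, cut_out gives the robot as it stands.
- The arm moves only by the shell command python3 -m jog 'ROWS' [OPENING] [FORCE]. ROWS is JSON, a list of rows, each a list of 2 entries, a list of its own where there are three numbers: the shift along the world's x, y, z in m, then the turn, a rotation vector about the world's x, y, z in degrees. In form: [[[x, y, z], [rx, ry, rz]], ...]. A call has 1 to 8 rows; each row is the pose to reach, as a shift and turn from the pose commanded when the call began; what a row does not reach only later rows make up. A row lasts 1/12 s, in which the tool goes at most 41.7 mm and 7.16 degrees, less where a joint would pass 70% of its speed; a pose out of reach is approached as far as the arm can. A call with a gripper value outside its range is refused whole. OPENING is the opening, from 0 (shut) to 1 (fully open), set as the call begins (- or left out, the last holds). The fingers move at their own pace and stop on an object; FORCE is the grip in N (left out, the last holds). Time passes only in rows, so rows that repeat a pose let the fingers close. It gives the time, the measured TCP pose, the force, the opening and the grip force at its end, in the units of the state.
- get_state(): the state, without advancing time (a new reading comes with each control period).
- get_image(name): name is "scene" or "top"; returns the picture (400x640x3 uint8, blue, green, red); there is no depth.
- camera_params(name): a dict with "fov_y" (degrees; the focal length in pixels is half the picture's height over the tangent of half this angle, whatever the lens; pixels are square), "cx", "cy" (the principal point, pixels), "rvec" (rotation vector, rad) and "tvec" (3), from world to camera coordinates, as OpenCV has them. Camera axes: x right, y down, z forward; pixel columns grow to the right and rows downward; lengths in m; the calibration is good to about 2 mm. A picture is of the moment at which its call begins. camera_params takes no time and is no camera call.
- hand_in(): hands the job in; it is judged then, once.
Trained networks look in the newest picture that a camera, given by its name, has taken for a name from the list of things; names that differ only in an ending like _2 or _b are one class to them, and where a whole thing is asked for, a point or a joint stands for the part that bears it (a point fixed in the world has none). Each returns a list of dicts, best first, with "confidence" (0 to 1); they miss things now and then, are a little off and sometimes report something else, mostly with a low value. They report only what shows in the picture. A call takes as long as a camera call. They do not tell look-alikes from the thing itself.
- cut_out(label, camera): "mask" (400x640 bool, what is visible of it) and "pixel" ([row, column] in pixels, amid what is visible of it).
The state is a dict: "time": time; "joints": joint angles; "joint_vel": joint speeds; "effort": joint torques, N m; "position": TCP position; "eef_rot": TCP orientation; "force": force on the tool from outside, world axes, zero at the start; "wrist_torque": the same for the moment, N m; "grip_width": finger opening in m; "grasp_force": force on a finger pad.
Only numpy, scipy, OpenCV 4.12 (cv2) and the standard library are available. Lean on these libraries where they do the work, as an engineer would, in place of code of your own. Each camera call takes 0.05 s, during which the arm holds its last target. There are 200 camera calls.

TASK

The three-pot decorating wheel is locked with the vase next to its T-handled plunger, and the mug is wanted there instead. Pull the plunger out and twist it a quarter turn so that it stays out by itself when you let go, turn the wheel until the mug is where the vase was, next to the plunger, then twist the plunger back so that it drops fully home and locks the wheel. Leave the three pots standing in their places on the wheel and do not disturb the things around it.

Things in the scene. Friction and masses are not known exactly. Their poses are not given: they have to be found in the camera images.
- stand: Fixed grey cast base of the decorating wheel: round foot 210 mm across, and on one side a post (30 x 40 mm, up to 140 mm high, 146 to 197 mm from the wheel's axis) that carries the plunger. Origin on the bench under the wheel's axis, z up; its -x axis points from the wheel's axis towards the post and plunger.
- axis_top (a point): Centre of the wheel head's flat top, on the turning axis, 110 mm above the bench. The wheel head is an aluminium disc 300 mm across, 22 mm thick; its top is flat out to 125 mm radius, then a bevel slopes down 35 degrees to the rim, with six open notches 10 mm wide, every 60 degrees.
- wheel (a joint): Turn of the wheel head about its vertical axis, rad, anticlockwise positive seen from above; about 0 at the start. Every multiple of pi/3 puts a notch under the plunger. Turns endlessly when the plunger is out, against about 0.1 Nm of friction, and stays where it is left; with the pin home it has about 0.01 rad of play. The pots ride on it.
- crank_grip (a point): Grip point on the black upright handle for turning the wheel: a round revolving grip 22 to 26 mm across, 108 mm from the wheel's axis, standing 5 to 75 mm above the flat top; this point is on its axis, 48 mm above the flat top (158 mm above the bench). At the start it is opposite the plunger. Moves with the wheel.
- plunger (a joint): How far the plunger is pulled out along its axis, m: 0 fully home (8 mm round-nosed pin 7 mm deep in a notch), about 0.007 with the pin on the bevel between notches, 0.012 parked; it turns freely from 0.014 out, and stops at 0.018. A spring draws it home with 6 N at 0, 10 N at 0.014.
- t_handle (a joint): Twist of the T-handle about the plunger's axis, rad: 0 when its cross pin lies in the slot of the bushing and lets the plunger in; stops at 1.75 either way. Pulled out and twisted to about +1.57 or -1.57, the cross pin settles between two 2 mm lips on the bushing's end and the plunger stays out by itself; twisted back to about 0 (within 0.1) it drops home when let go.
- t_grip (a point): Centre of the black T-handle's bar: 64 mm long, 16 mm wide, 18 mm deep along the plunger. z axis: out along the plunger, leaning 35 degrees from vertical, away from the wheel; y: along the bar (level at the start); x: across it. Home, it is 191 mm from the wheel's axis and 176 mm above the bench. The 26 to 34 mm thick steel bushing ends 29.5 mm below this point along the plunger when home.
- lock_place (a point): Fixed point over the wheel's flat top at the plunger's side, 75 mm from the wheel's axis, 110 mm above the bench: where the vase's foot stands at the start and where the mug's foot must come.
- seat_a (a point): Point on the wheel's flat top, 75 mm from its axis, turning with it: one of the three places of the pots, 120 degrees apart. At the start the mug or the bowl stands here, 120 degrees clockwise seen from above from the plunger.
- seat_b (a point): The same, the place that is 120 degrees anticlockwise from the plunger at the start; the mug or the bowl stands here.
- seat_c (a point): The same, the place at the plunger at the start; the vase stands here throughout.
- mug: Loose bisque mug, 72 mm across, 78 mm high, with one side handle that reaches 73 mm from its centre towards its +y axis, 0.18 to 0.37 kg. Origin at the centre of its foot. Stands on the wheel at seat_a or seat_b.
- bowl: Loose bisque bowl, 90 mm across the rim, 48 mm high. Origin at the centre of its foot. Stands on the wheel at the other one of seat_a and seat_b.
- vase: Loose bisque bud vase with a narrow neck, 68 mm across, 82 mm high. Origin at the centre of its foot. Stands on the wheel at seat_c.
- glaze_bottle: Loose grey squeeze bottle, 52 mm across, 135 mm high, standing on the bench beside the wheel. Origin at the centre of its foot.
- glaze_tub: Loose white glaze tub with lid, 84 mm across, 85 mm high, on the bench beside the wheel. Origin at the centre of its foot.
- small_bowl: Loose terracotta bowl, 100 mm across, 50 mm high, on the bench on the plunger's side of the wheel. Origin at the centre of its foot.
Things that resemble listed ones, but are neither listed nor needed, are in the scene too. Leave any green look-alike of the vase alone.

How it is judged:
On the way, in this order (a step that is already met when the one before it is completed fails the run):
1. the plunger is out and twisted about a quarter turn, and stays out with the fingers off it (value of joint plunger above 0.009 m and (value of joint t_handle above 1.2 rad or value of joint t_handle below -1.2 rad) and contact force between the fingers and anything else below 0.5 N), for 0.3 s.
2. the mug has come round to the plunger, with the plunger still parked out (value of joint plunger above 0.009 m and horizontal distance between mug and lock_place below 0.025 m), for 0.2 s.
At the end, for the whole second after the job is handed in: The plunger is home (within 2 mm) and its T-handle back (within 0.25 rad), the wheel is still with the mug within 20 mm of the place at the plunger, and mug, bowl and vase stand upright on the wheel, each within 20 mm of its own place on it (value of joint plunger below 0.002 m and value of joint t_handle between -0.25 and 0.25 rad and velocity of joint wheel between -0.05 and 0.05 rad/s and horizontal distance between mug and lock_place below 0.02 m and horizontal distance between vase and seat_c below 0.02 m and (horizontal distance between mug and seat_a below 0.02 m or horizontal distance between mug and seat_b below 0.02 m) and (horizontal distance between bowl and seat_a below 0.02 m or horizontal distance between bowl and seat_b below 0.02 m) and angle between each of mug, bowl, vase's own z axis and vertical below 0.15 rad and height (world z) of each of mug, bowl, vase above 0.1 m); the robot touches nothing.
It fails at once if one of the pots on the wheel tips over or falls (angle between any of mug, bowl, vase's own z axis and vertical above 0.35 rad).
It fails at once if a thing on the bench beside the wheel is disturbed (moved over 20 mm) (distance of any of glaze_bottle, glaze_tub, small_bowl from where it was at the start of the episode above 0.02 m).
It also fails if it takes over 72 s, if anything falls off the work surface, if the arm or the gripper's body presses on something with over 40 N, if the wrist force passes 120 N, or if a joint passes its speed limit or range.

## Working session

There is one attempt and no reset: what is moved stays moved. The work goes in short steps, Python scripts to look and compute and a shell command to move; the robot and the scene stay as the last step left them, time stands still between calls to the robot, and variables do not carry over. Pictures are saved under pics/ and viewed, at most 10 in all, crops included, and the job is handed in when it is done.

```bash
ls; mkdir -p pics
cat > h.py <<'E'
import numpy as np,cv2
from rig import *
from scipy.optimize import least_squares
def cam(n):
    p=camera_params(n);f=200/np.tan(np.radians(p['fov_y'])/2)
    K=np.array([[f,0,p['cx']],[0,f,p['cy']],[0,0,1.]]);R=cv2.Rodrigues(np.array(p['rvec'],float))[0]
    return K,R,np.array(p['tvec'],float)
def proj(n,X):
    K,R,t=cam(n);q=(np.atleast_2d(X)@R.T+t)@K.T;return q[:,:2]/q[:,2:]
def ray(n,uv):
    K,R,t=cam(n);d=R.T@np.linalg.inv(K)@np.array([uv[0],uv[1],1.]);return -R.T@t,d/np.linalg.norm(d)
def onz(n,uv,z):
    c,d=ray(n,uv);return c+d*(z-c[2])/d[2]
def tri(uv1,uv2,a='scene',b='top'):
    c1,d1=ray(a,uv1);c2,d2=ray(b,uv2)
    s=np.linalg.lstsq(np.c_[d1,-d2],c2-c1,rcond=None)[0];p,q=c1+s[0]*d1,c2+s[1]*d2
    return (p+q)/2,np.linalg.norm(p-q)
E
python3 - <<'E'
from h import *
for n in('scene','top'):
    im=get_image(n);cv2.imwrite(f'pics/{n}0.png',im)
    K,R,t=cam(n);print(n,K[0,0],-R.T@t,R[2])
    for l in('wheel','crank_grip','t_grip','mug','bowl','vase','glaze_bottle','glaze_tub','small_bowl','stand'):
        print(l,[(np.round(d['pixel']).tolist(),round(d['confidence'],2),int(d['mask'].sum())) for d in cut_out(l,n)][:4])
E
```

```text
pics
scene 493.25744227186095 [1.44679289 0.35981911 1.28046334] [-0.59485932 -0.24593867 -0.76528202]
wheel [([227.0, 326.0], 0.92, 4253)]
crank_grip [([221.0, 306.0], 0.61, 734), ([225.0, 326.0], 0.6, 4079)]
t_grip [([208.0, 384.0], 0.55, 153)]
mug [([219.0, 305.0], 0.58, 737)]
bowl [([185.0, 309.0], 0.56, 569)]
vase [([183.0, 389.0], 0.92, 370), ([273.0, 411.0], 0.84, 450), ([213.0, 346.0], 0.8, 473)]
glaze_bottle [([172.0, 218.0], 0.6, 466), ([226.0, 325.0], 0.34, 4247)]
glaze_tub [([217.0, 189.0], 0.83, 842)]
small_bowl [([239.0, 443.0], 0.63, 734)]
stand [([224.0, 328.0], 0.82, 4922)]
top 376.325811651685 [ 0.37654972 -0.01089549  1.01248109] [ 0.15802197  0.03383599 -0.98685571]
wheel [([172.0, 322.0], 0.58, 7785)]
crank_grip [([171.0, 321.0], 0.91, 7851)]
t_grip [([186.0, 245.0], 0.81, 292), ([184.0, 246.0], 0.27, 276)]
mug [([139.0, 337.0], 0.57, 1044), ([216.0, 187.0], 0.33, 1153)]
bowl [([187.0, 351.0], 0.76, 1185)]
vase [([167.0, 216.0], 0.64, 528), ([274.0, 273.0], 0.62, 526), ([180.0, 296.0], 0.6, 627), ([213.0, 187.0], 0.23, 1112)]
glaze_bottle [([194.0, 490.0], 0.83, 639)]
glaze_tub [([131.0, 481.0], 0.79, 1142)]
small_bowl [([216.0, 188.0], 0.82, 1133)]
stand [([180.0, 318.0], 0.6, 8790), ([179.0, 297.0], 0.58, 647), ([215.0, 187.0], 0.31, 1114)]
```

Run:
```python
import cv2
a=cv2.imread('pics/scene0.png')[130:310,160:480];b=cv2.imread('pics/top0.png')[80:300,160:540]
cv2.imwrite('pics/s1.png',cv2.resize(a,None,fx=2.5,fy=2.5,interpolation=2));cv2.imwrite('pics/t1.png',cv2.resize(b,None,fx=2.1,fy=2.1,interpolation=2))
```

```text
(no output)
```

View pics/s1.png

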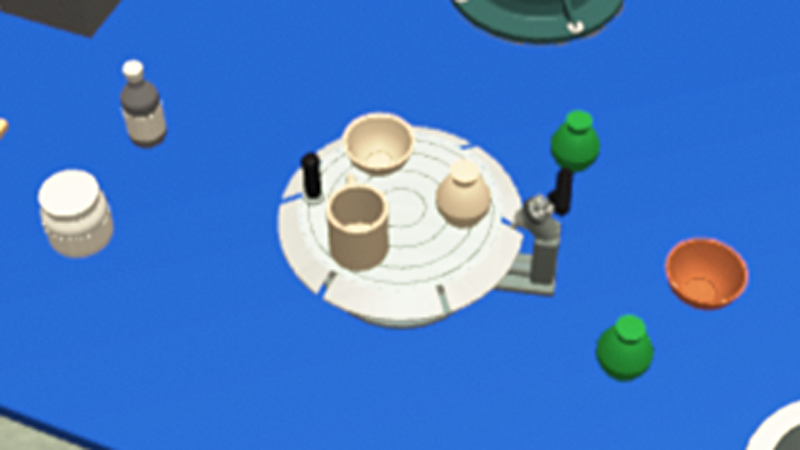

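View pics/t1.png

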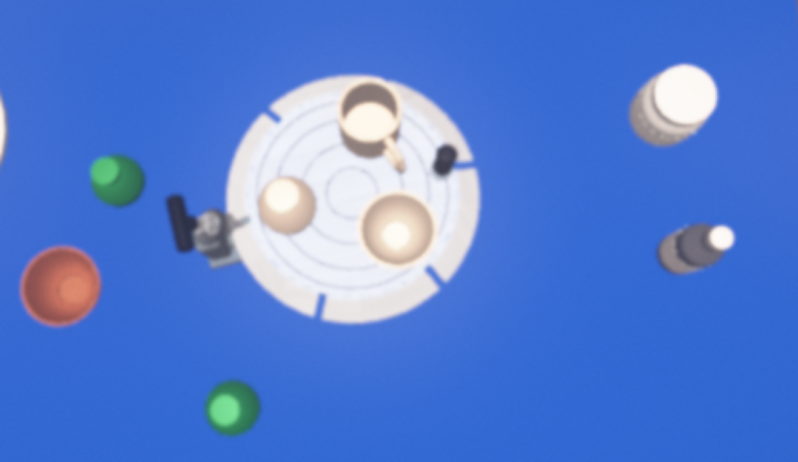

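```bash
cat > m.py <<'E'
from h import *
T=lambda p:(p[0]/2.1+160,p[1]/2.1+80); S=lambda p:(p[0]/2.5+160,p[1]/2.5+130)
hull={}
for n in('scene','top'):
    get_image(n);d=cut_out('wheel',n)[0]['mask'].astype('uint8')
    c=max(cv2.findContours(d,0,1)[0],key=cv2.contourArea);hull[n]=cv2.convexHull(c)[:,0].astype(float)
a=np.linspace(0,2*np.pi,721)
def circ(c,r): return np.c_[c[0]+r*np.cos(a),c[1]+r*np.sin(a),0*a+c[2]]
# notch mid radius 137 mm, z=.1016
nt=[T(p) for p in((272,117),(467,165),(436,276),(321,307))]; ns=[S(p) for p in((466,147),(510,222),(443,298),(328,284),(291,198))]
P=lambda yaw:np.array([[np.cos(yaw+k*np.pi/3),np.sin(yaw+k*np.pi/3)] for k in range(6)])
def res(x,full=False):
    r=[]
    N=np.c_[x[:2]+.140*P(x[3]),np.full(6,x[2]-.0105)]
    for n,l in(('top',nt),('scene',ns)):
        q=proj(n,N)
        for p in l: r.append(np.sort(np.linalg.norm(q-p,axis=1))[0])
    rr=[]
    for n in hull:
        if n=='scene':continue
        q=cv2.convexHull(proj(n,circ([x[0],x[1],x[2]-.0175],.150)).astype(np.float32))
        rr+=[cv2.pointPolygonTest(q,(float(u),float(v)),True) for u,v in hull[n]]
    if full: print('notch',np.round(r,1),'hull',np.round([np.mean(rr),np.std(rr)],2))
    return np.r_[r,np.array(rr)/3]
x0=onz('top',T((353,197)),.11);print(x0)
best=min((least_squares(res,[x0[0],x0[1],.11,y],loss='soft_l1',diff_step=1e-3) for y in np.radians([80,95,110,125])),key=lambda s:s.cost)
x=best.x;res(x,True);print('axis',x[:3],'notch yaw',np.degrees(x[3]))
print('Tbar',tri(S((565,192)),T((180,223))),'crank top',tri(S((310,158)),T((447,152))))
for l in('t_grip',):
    d=[cut_out(l,n)[0]['pixel'][::-1] for n in('scene','top')];print(l,tri(*d),d)
for k,p in dict(e1=(175,199),e2=(187,250)).items(): print(k,onz('top',T(p),.18))
for k,p,z in(('green1',(118,180),.04),('green2',(233,408),.04),('small',(60,286),.03),('bottle',(690,250),.06),('tub',(672,105),.05),('vase',(287,205),.15),('mug',(370,118),.15),('bowl',(398,230),.13)): print(k,onz('top',T(p),z))
E
python3 m.py
```

```text
[0.57300012 0.00352325 0.11      ]
notch [1.8 1.1 0.7 1.  1.1 1.3 0.8 2.  2.2] hull [0.4  0.48]
axis [0.57877282 0.00581044 0.10885807] notch yaw 103.66147718386985
Tbar (array([0.53541875, 0.19459728, 0.17232759]), np.float64(0.005978715364693302)) crank top (array([ 0.60329257, -0.09815693,  0.18086625]), np.float64(0.004605394579571413))
t_grip (array([0.53711604, 0.19499453, 0.16483402]), np.float64(0.005394995911953767)) [[385.6, 208.9], [246.2, 186.1]]
e1 [0.56158321 0.1955876  0.18      ]
e2 [0.50521891 0.18203394 0.18      ]
green1 [0.61977597 0.30393417 0.04      ]
green2 [0.33147385 0.15678814 0.04      ]
small [0.48695796 0.3784317  0.03      ]
bottle [ 0.50636584 -0.39785304  0.06      ]
tub [ 0.69090736 -0.39655873  0.05      ]
vase [0.55747036 0.07680834 0.15      ]
mug [ 0.65505934 -0.0187004   0.15      ]
bowl [ 0.5289384  -0.04669169  0.13      ]
```

```bash
cat > g.py <<'E'
from h import *
from scipy.spatial.transform import Rotation as Ro
ax=np.array([.578,.006,.11]);yaw=np.radians(103.4)
r=np.array([np.cos(yaw),np.sin(yaw),0]);zz=np.array([0,0,1.]);c,s=np.cos(np.radians(35)),np.sin(np.radians(35))
u=r*s+zz*c;xt=r*c-zz*s;bar=np.cross(u,xt)
tg=ax+.191*r+.066*zz
def tgt(sign,tw=0):
    z=-u;y=sign*xt;x=np.cross(y,z);R=Ro.from_matrix(np.c_[x,y,z]);return Ro.from_rotvec(u*tw)*R
st=get_state();R0=Ro.from_quat(st['eef_rot']);p0=np.array(st['position'])
E
python3 - <<'E'
from g import *
print(st);print(R0.as_matrix().round(2));print('u',u,'xt',xt,'bar',bar,'tg',tg)
for sg in(1,-1):
    v=(tgt(sg)*R0.inv()).as_rotvec(degrees=True);print(sg,v,np.linalg.norm(v))
for b in (.15,.04): print(tg+u*b-u*.019-p0)
E
```

```text
{'time': 1.4, 'joints': array([ 1.13865968e+00,  2.63105115e-01, -4.83063696e-02,  1.25942950e+00,
        4.15377718e-07,  1.41548965e+00]), 'joint_vel': array([ 0.00240803,  0.0004647 ,  0.00108727, -0.00052272, -0.00050429,
        0.00058887]), 'effort': array([ 1.10014586e-03, -6.37432766e+01,  3.84773684e+01,  1.01958780e-03,
       -1.15864614e-04, -6.08802651e-06]), 'position': array([0.14348974, 0.50499814, 0.23127329]), 'eef_rot': array([ 1.37973431e-01,  9.90435930e-01, -2.13128094e-05, -6.66347533e-06]), 'force': array([ 0.2549149 ,  0.72668966, -0.64340059]), 'wrist_torque': array([-0.00207954, -0.05080567,  0.00549069]), 'grasp_force': 0.0, 'grip_width': 0.08495582394593727}
[[-0.96  0.27 -0.  ]
 [ 0.27  0.96 -0.  ]
 [ 0.   -0.   -1.  ]]
u [-0.13292514  0.55796132  0.81915204] xt [-0.18983677  0.79685135 -0.57357644] bar [-9.72775878e-01 -2.31747903e-01  1.38777878e-17] tg [0.53373615 0.19180019 0.176     ]
1 [-35.36279541   0.75922561  28.3379872 ] 45.32267910298311
-1 [  -1.01283231  -47.1241807  -144.63485168] 152.12151246833747
[ 0.37283321 -0.24010502  0.05203563]
[ 0.38745498 -0.30148076 -0.0380711 ]
```

```bash
python3 -m jog '[[[0.03,-0.02,0.01],[-5,0,4]],[[0.06,-0.04,0.03],[-10,0,8]],[[0.09,-0.06,0.05],[-15,0,12]],[[0.12,-0.08,0.06],[-20,0.4,16]],[[0.15,-0.1,0.07],[-25,0.5,20]],[[0.18,-0.12,0.08],[-30,0.6,24]],[[0.21,-0.14,0.08],[-35.36,0.76,28.34]],[[0.24,-0.16,0.08],[-35.36,0.76,28.34]]]' 0.55 && python3 -m jog '[[[0.03,-0.02,0],[0,0,0]],[[0.06,-0.04,0],[0,0,0]],[[0.09,-0.06,-0.01],[0,0,0]],[[0.12,-0.075,-0.02],[0,0,0]],[[0.133,-0.08,-0.028],[0,0,0]],[[0.133,-0.08,-0.028],[0,0,0]],[[0.133,-0.08,-0.028],[0,0,0]]]'
python3 - <<'E'
from g import *
print(st['joints'],p0,st['grip_width'],np.degrees((tgt(1)*R0.inv()).as_rotvec()));print(tg+u*.131-p0)
for n in('scene','top'):cv2.imwrite(f'pics/a{n}.png',get_image(n))
a=cv2.imread('pics/ascene.png')[110:290,240:480];b=cv2.imread('pics/atop.png')[80:290,140:420]
cv2.imwrite('pics/a.png',np.hstack([cv2.resize(a,(400,300),interpolation=2),cv2.resize(b,(400,300),interpolation=2)]))
E
```

```text
time: 2.07
position: [0.3844, 0.3452, 0.3095]
eef_rot: [-0.115, 0.946, -0.302, 0.034]
force: [0.1, 0.6, -0.9]
grip_width: 0.0471
grasp_force: 0.0
time: 2.65
position: [0.5163, 0.2648, 0.2828]
eef_rot: [-0.111, 0.947, -0.299, 0.034]
force: [-0.7, 0.4, 0.4]
grip_width: 0.0471
grasp_force: 0.0
[ 0.59769784  0.53262615  0.37293779  1.65700255 -0.56510767  0.43630586] [0.51632795 0.26477482 0.28283757] 0.04705080630565405 [ 0.01724561 -0.0621521   0.06401432]
[-4.99197389e-06  1.18306716e-04  4.71348052e-04]
```

View pics/a.png

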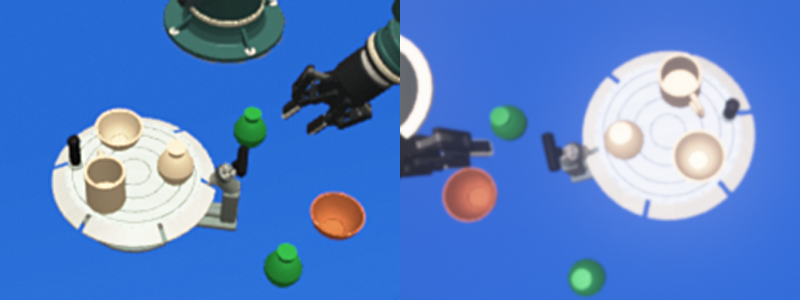

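Run:
```python
from g import *
for n in('scene','top'): print(n,proj(n,np.array([p0,tg,tg+bar*.032,tg-bar*.032])))
print((np.array([203,184])),'a tips scene px',240+np.array([300])*.6,110+np.array([118])*.6)
```

```text
scene [[416.30826761 183.23452768]
 [384.33341655 205.39201187]
 [385.03854204 197.08126992]
 [383.60793689 213.94265201]]
top [[195.54260874 187.42262832]
 [245.28896169 187.04509952]
 [248.41288516 200.47616802]
 [242.20249519 173.77507438]]
[203 184] a tips scene px [420.] [180.8]
```

```bash
python3 -m jog '[[[0.004,-0.017,-0.025],[0,0,0]],[[0.008,-0.034,-0.05],[0,0,0]],[[0.011,-0.045,-0.066],[0,0,0]],[[0.014,-0.056,-0.082],[0,0,0]],[[0.0165,-0.069,-0.101],[0,0,0]],[[0.0193,-0.081,-0.119],[0,0,0]],[[0.0193,-0.081,-0.119],[0,0,0]]]'
python3 - <<'E'
from g import *
for n in('scene','top'):cv2.imwrite(f'pics/b{n}.png',get_image(n))
a=cv2.imread('pics/bscene.png')[150:250,320:460];b=cv2.imread('pics/btop.png')[140:240,180:320]
cv2.imwrite('pics/b.png',np.hstack([cv2.resize(a,(400,300),interpolation=2),cv2.resize(b,(400,300),interpolation=2)]))
E
```

```text
time: 3.33
position: [0.5342, 0.1831, 0.1622]
eef_rot: [-0.112, 0.947, -0.299, 0.034]
force: [0.1, -0.5, -0.0]
grip_width: 0.0468
grasp_force: 0.0
```

View pics/b.png

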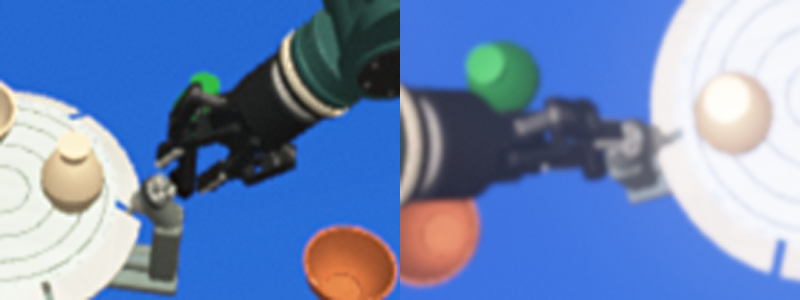

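```bash
python3 -m jog '[[[0,0,0],[0,0,0]],[[0,0,0],[0,0,0]],[[0,0,0],[0,0,0]],[[0,0,0],[0,0,0]],[[0,0,0],[0,0,0]],[[0,0,0],[0,0,0]]]' 0 30
```

```text
time: 3.93
position: [0.5362, 0.1849, 0.1654]
eef_rot: [-0.111, 0.947, -0.298, 0.036]
force: [-0.9, 5.5, 7.1]
grip_width: 0.0156
grasp_force: 29.1
```

```bash
python3 -m jog '[[[-0.0003,0.0011,0.0016],[0,0,0]],[[-0.0005,0.0022,0.0033],[0,0,0]],[[-0.0005,0.0022,0.0033],[0,0,0]],[[-0.0005,0.0022,0.0033],[0,0,0]]]' 0 50; python3 -m jog '[[[-0.0005,0.0022,0.0033],[0,0,0]],[[-0.0011,0.0045,0.0066],[0,0,0]],[[-0.0011,0.0045,0.0066],[0,0,0]],[[-0.0011,0.0045,0.0066],[0,0,0]]]'
```

```text
time: 4.27
position: [0.5355, 0.1863, 0.1676]
eef_rot: [-0.111, 0.947, -0.299, 0.035]
force: [3.6, -3.4, -5.5]
grip_width: 0.0149
grasp_force: 51.9
time: 4.6
position: [0.5344, 0.1908, 0.1741]
eef_rot: [-0.111, 0.947, -0.299, 0.035]
force: [5.2, -4.8, -7.7]
grip_width: 0.0149
grasp_force: 51.5
```

```bash
python3 -m jog '[[[-0.0003,0.0012,0.0018],[0,0,0]],[[-0.0005,0.0022,0.0033],[0,0,0]],[[-0.0005,0.0022,0.0033],[0,0,0]],[[-0.0005,0.0022,0.0033],[0,0,0]]]'; python3 -c "
from g import *
print(st['joints'],st['force']@u,st['force']@bar,st['force']@xt,(p0-tg)@u,(p0-tg)@bar,(p0-tg)@xt)"
```

```text
time: 4.93
position: [0.5338, 0.1928, 0.1772]
eef_rot: [-0.111, 0.947, -0.299, 0.035]
force: [5.4, -6.2, -8.1]
grip_width: 0.0151
grasp_force: 51.4
[ 0.48363613  0.49193122  0.01719695  1.26801781 -0.58952628  0.3021545 ] -10.831878642336102 -3.842905078541153 -1.3214276939298966 0.0015297463359492162 -0.00032262383575606333 0.00010869472439956465
```

```bash
python3 -m jog '[[[-0.0003,0.0011,0.0016],[0,0,0]],[[-0.0003,0.0011,0.0016],[0,0,0]],[[-0.0003,0.0011,0.0016],[0,0,0]]]'; python3 -m jog '[[[0,0,0],[-0.66,2.8,4.1]],[[0,0,0],[-1.33,5.58,8.19]],[[0,0,0],[-2.0,8.4,12.3]],[[0,0,0],[-2.66,11.2,16.4]],[[0,0,0],[-2.66,11.2,16.4]]]'; python3 -c "
from g import *
print(st['joints'],st['force']@u,st['wrist_torque']@u,(p0-tg)@u,np.degrees((R0*tgt(1).inv()).as_rotvec())@u)"
```

```text
time: 5.18
position: [0.5336, 0.1939, 0.1788]
eef_rot: [-0.111, 0.947, -0.299, 0.035]
force: [6.4, -5.7, -9.4]
grip_width: 0.0149
grasp_force: 51.3
time: 5.6
position: [0.5338, 0.1936, 0.179]
eef_rot: [-0.277, 0.913, -0.301, -0.019]
force: [5.4, -8.0, -8.2]
grip_width: 0.015
grasp_force: 51.2
[ 0.48506391  0.49219771  0.02224748  1.2742648  -0.58989549 -0.05085921] -11.906783369181836 0.014566505662816255 0.0034157980006806303 20.342985016294755
```

```bash
python3 -m jog '[[[0,0,0],[-0.93,3.9,5.73]],[[0,0,0],[-1.86,7.8,11.5]],[[0,0,0],[-2.79,11.7,17.2]],[[0,0,0],[-3.72,15.6,22.9]],[[0,0,0],[-4.65,19.5,28.7]],[[0,0,0],[-4.65,19.5,28.7]]]';python3 -m jog '[[[0,0,0],[-0.93,3.9,5.73]],[[0,0,0],[-1.86,7.8,11.5]],[[0,0,0],[-2.79,11.7,17.2]],[[0,0,0],[-3.72,15.6,22.9]],[[0,0,0],[-4.65,19.5,28.7]],[[0,0,0],[-4.65,19.5,28.7]]]'; python3 -c "
from g import *
print(st['joints'],st['force']@u,st['wrist_torque']@u,(p0-tg)@u,np.degrees((R0*tgt(1).inv()).as_rotvec())@u)"
```

```text
time: 6.1
position: [0.5342, 0.1934, 0.1793]
eef_rot: [-0.539, 0.786, -0.282, -0.108]
force: [8.8, -10.0, -5.9]
grip_width: 0.0149
grasp_force: 51.4
time: 6.6
position: [0.5348, 0.1934, 0.1796]
eef_rot: [0.751, -0.588, 0.237, 0.187]
force: [12.9, -9.2, -5.9]
grip_width: 0.0149
grasp_force: 51.5
[ 0.48474918  0.49098619  0.02179488  1.27130153 -0.59186845 -1.27630531] -11.684384567349365 -0.008356783525512076 0.0037319884627053184 90.4223378922323
```

```bash
python3 -m jog '[[[0.001,-0.001,-0.0015],[0,0,0]],[[0.002,-0.002,-0.003],[0,0,0]],[[0.003,-0.0025,-0.0037],[0,0,0]],[[0.003,-0.0025,-0.0037],[0,0,0]]]'; python3 -m jog '[[[0,-0.0006,-0.0008],[0,0,0]],[[0,-0.0006,-0.0008],[0,0,0]],[[0,-0.0006,-0.0008],[0,0,0]]]'; python3 -c "
from g import *
print(st['force']@u,st['wrist_torque']@u,(p0-tg)@u,np.degrees((R0*tgt(1).inv()).as_rotvec())@u)"
```

```text
time: 6.93
position: [0.5366, 0.191, 0.176]
eef_rot: [0.749, -0.591, 0.237, 0.186]
force: [3.0, -5.7, 1.7]
grip_width: 0.0151
grasp_force: 52.5
time: 7.18
position: [0.5369, 0.191, 0.1758]
eef_rot: [0.749, -0.591, 0.237, 0.186]
force: [-0.1, -0.5, 9.2]
grip_width: 0.0152
grasp_force: 54.0
7.29517962216587 -0.04226171079266699 -0.0010402631921506485 90.00918702036826
```

```bash
python3 -m jog '[[[0,0.0008,0.0012],[0,0,0]],[[0,0.0008,0.0012],[0,0,0]]]' && python3 -m jog '[[[0,0,0],[0,0,0]],[[0,0,0],[0,0,0]],[[0,0,0],[0,0,0]],[[0,0,0],[0,0,0]],[[0,0,0],[0,0,0]]]' 0.5 && python3 -m jog '[[[-0.003,0.0112,0.0164],[0,0,0]],[[-0.0053,0.0223,0.0328],[0,0,0]],[[-0.008,0.0335,0.049],[0,0,0]],[[-0.0107,0.0446,0.0655],[0,0,0]],[[-0.0107,0.0446,0.0655],[0,0,0]],[[-0.0107,0.0446,0.0655],[0,0,0]],[[-0.0107,0.0446,0.0655],[0,0,0]]]'
python3 - <<'E'
from g import *
for n in('scene','top'):cv2.imwrite(f'pics/c{n}.png',get_image(n))
a=cv2.imread('pics/cscene.png')[150:250,320:460];b=cv2.imread('pics/ctop.png')[120:240,180:348]
cv2.imwrite('pics/c.png',np.hstack([cv2.resize(a,(400,300),interpolation=2),cv2.resize(b,(400,300),interpolation=2)]))
E
```

```text
time: 7.35
position: [0.5365, 0.1912, 0.1761]
eef_rot: [0.749, -0.591, 0.237, 0.187]
force: [3.7, -8.8, -3.3]
grip_width: 0.0148
grasp_force: 51.7
time: 7.77
position: [0.5364, 0.1919, 0.1758]
eef_rot: [0.749, -0.591, 0.236, 0.186]
force: [-0.3, -0.7, 0.6]
grip_width: 0.0426
grasp_force: 0.0
time: 8.35
position: [0.5256, 0.2361, 0.2406]
eef_rot: [0.749, -0.591, 0.236, 0.186]
force: [0.6, 0.0, 0.5]
grip_width: 0.0426
grasp_force: 0.0
```

View pics/c.png

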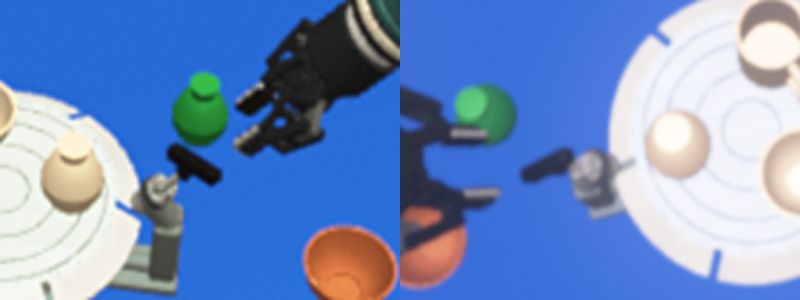

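```bash
python3 -m jog '[[[0,0.01,0.02],[6.8,1.6,0]],[[0,0.01,0.05],[13.6,3.2,0]],[[0,0,0.08],[20.4,4.9,0]],[[0.01,-0.03,0.1],[27.2,6.5,0]],[[0.02,-0.06,0.1],[34.05,8.1,0]],[[0.03,-0.09,0.1],[34.05,8.1,0]],[[0.04,-0.12,0.1],[34.05,8.1,0]],[[0.04,-0.12,0.1],[34.05,8.1,0]]]' 0.45
python3 - <<'E'
from g import *
c=np.array([.603,-.099,.142]);z=-zz;a=np.radians(13.4);y=np.array([np.cos(a),np.sin(a),0])
Rt=Ro.from_matrix(np.c_[np.cross(y,z),y,z])
print(R0.as_matrix().round(3),(Rt*R0.inv()).as_rotvec(degrees=True),c-p0,st['joints'])
get_image('top');get_image('scene')
for n in('top','scene'):
  for d in cut_out('mug',n)[:1]:
    m=d['mask'];ys,xs=np.nonzero(m);print(n,d['confidence'],d['pixel'],m.sum())
T=lambda p:(p[0]/2.1+160,p[1]/2.1+80)
print('handle',onz('top',T((402,168)),.15),'mug rim c',onz('top',T((370,103)),.188))
E
```

```text
time: 9.12
position: [0.567, 0.1108, 0.3405]
eef_rot: [0.783, -0.622, 0.0, 0.0]
force: [0.3, -0.3, 0.5]
grip_width: 0.0384
grasp_force: 0.0
[[ 0.227 -0.974  0.   ]
 [-0.974 -0.227 -0.001]
 [ 0.001 -0.    -1.   ]] [ 3.11327027e-02 -5.77622544e-02 -1.79740888e+02] [ 0.03602886 -0.20980057 -0.19848793] [ 5.22975699e-02  3.57933084e-01  3.85963582e-01  1.59851597e+00
 -6.60660663e-04 -1.74785083e+00]
top 0.58 [136.1, 336.0] 1010
scene 0.92 [218.7, 306.0] 766
handle [ 0.5957249  -0.05277764  0.15      ] mug rim c [ 0.65969322 -0.0188469   0.188     ]
```

```bash
python3 -m jog '[[[0.005,-0.026,0],[0,0,-7]],[[0.01,-0.052,0],[0,0,-14]],[[0.015,-0.078,0],[0,0,-21]],[[0.02,-0.104,0],[0,0,-28]],[[0.025,-0.13,0],[0,0,-35]],[[0.03,-0.16,0],[0,0,-42]],[[0.033,-0.19,0],[0,0,-49]],[[0.036,-0.21,0],[0,0,-56]]]' && python3 -m jog '[[[0,0,0],[0,0,-7]],[[0,0,0],[0,0,-14]],[[0,0,0],[0,0,-21]],[[0,0,0],[0,0,-28]],[[0,0,0],[0,0,-35]],[[0,0,0],[0,0,-42]],[[0,0,0],[0,0,-49]],[[0,0,0],[0,0,-56]]]' && python3 -m jog '[[[0,0,0],[0,0,-7]],[[0,0,0],[0,0,-14]],[[0,0,0],[0,0,-21]],[[0,0,0],[0,0,-28]],[[0,0,0],[0,0,-35]],[[0,0,0],[0,0,-42]],[[0,0,0],[0,0,-49]],[[0,0,0],[0,0,-56]]]' && python3 -m jog '[[[0,0,-0.01],[0,0,-6]],[[0,0,-0.04],[0,0,-11.7]],[[0,0,-0.08],[0,0,-11.7]],[[0,0,-0.11],[0,0,-11.7]],[[0,0,-0.11],[0,0,-11.7]]]'
python3 - <<'E'
from g import *
c=np.array([.603,-.099,.142]);print(c-p0,R0.as_matrix()[:,1],st['joints'])
for n in('scene','top'):cv2.imwrite(f'pics/d{n}.png',get_image(n));print(proj(n,[p0,c+[0,0,.043]]))
a=cv2.imread('pics/dscene.png')[150:250,250:390];b=cv2.imread('pics/dtop.png')[100:220,270:438]
cv2.imwrite('pics/d.png',np.hstack([cv2.resize(a,(400,300),interpolation=2),cv2.resize(b,(400,300),interpolation=2)]))
E
```

```text
time: 9.98
position: [0.6018, -0.0945, 0.341]
eef_rot: [-0.4, 0.916, -0.0, 0.0]
force: [0.1, -0.1, -0.3]
grip_width: 0.0382
grasp_force: 0.0
time: 10.65
position: [0.6018, -0.0921, 0.3411]
eef_rot: [0.076, 0.997, -0.0, -0.0]
force: [0.6, -0.3, -0.1]
grip_width: 0.0381
grasp_force: 0.0
time: 11.32
position: [0.6018, -0.0921, 0.3412]
eef_rot: [0.536, 0.844, -0.001, -0.0]
force: [-0.8, -0.4, 0.0]
grip_width: 0.0386
grasp_force: 0.0
time: 11.73
position: [0.5991, -0.0915, 0.2258]
eef_rot: [0.617, 0.787, -0.002, -0.004]
force: [-0.5, 0.2, -0.5]
grip_width: 0.0382
grasp_force: 0.0
[ 0.00389108 -0.00751886 -0.08375843] [ 0.97083068  0.23961264 -0.00857811] [-2.85585370e-01  4.13793898e-01  1.66107656e-01  1.33263930e+00
 -6.84448237e-04  1.04325633e+00]
[[285.02741089 182.48798705]
 [282.93021712 191.98557079]]
[[370.80806068 149.1300975 ]
 [372.44202431 152.35751054]]
```

View pics/d.png

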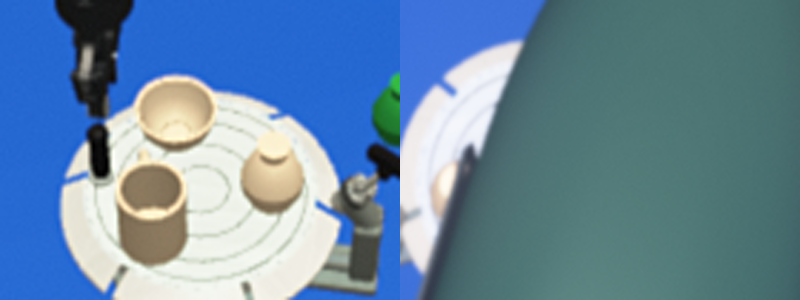

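```bash
python3 -m jog '[[[0.004,-0.0075,0],[0,0,0]],[[0.004,-0.0075,-0.015],[0,0,0]],[[0.004,-0.0075,-0.03],[0,0,0]],[[0.004,-0.0075,-0.03],[0,0,0]]]' 0.55 && python3 -m jog '[[[0,0,-0.015],[0,0,0]],[[0,0,-0.03],[0,0,0]],[[0,0,-0.045],[0,0,0]],[[0,0,-0.052],[0,0,0]],[[0,0,-0.052],[0,0,0]]]'; python3 -c "
from g import *
c=np.array([.603,-.099,.142]);print(c-p0,R0.as_matrix()[:,1],st['joints'],st['force'])"
```

```text
time: 12.17
position: [0.6062, -0.1016, 0.2011]
eef_rot: [0.617, 0.787, -0.001, -0.0]
force: [-0.8, 0.2, -0.1]
grip_width: 0.0466
grasp_force: 0.0
time: 12.58
position: [0.606, -0.1014, 0.1496]
eef_rot: [0.617, 0.787, -0.001, -0.0]
force: [-0.0, 0.4, -0.4]
grip_width: 0.0472
grasp_force: 0.0
[-0.00300359  0.0023932  -0.0075585 ] [ 0.97131774  0.23778226 -0.00119874] [-2.97931685e-01  4.49313804e-01  1.65335545e-02  1.13891480e+00
 -8.33244309e-04  1.03278270e+00] [-0.01714305  0.39732523 -0.35738602]
```

Commanded pose is 3 mm off the earlier reading; correct and close softly.

```bash
python3 -m jog '[[[-0.003,0.0024,-0.004],[0,0,0]],[[-0.003,0.0024,-0.004],[0,0,0]]]' && python3 -m jog '[[[0,0,0],[0,0,0]],[[0,0,0],[0,0,0]],[[0,0,0],[0,0,0]],[[0,0,0],[0,0,0]],[[0,0,0],[0,0,0]]]' 0 25; python3 -c "
from g import *
print(p0,R0.as_matrix()[:,1],st['joints'],st['force'])
from math import *
# arc shifts from crank angle -76.6
for k in range(4,121,4): print(k,np.round(.108*np.array([cos(radians(k-76.6))-cos(radians(-76.6)),sin(radians(k-76.6))-sin(radians(-76.6))]),4))"
```

```text
time: 12.75
position: [0.6028, -0.0986, 0.1461]
eef_rot: [0.617, 0.787, -0.0, 0.0]
force: [-0.2, 0.8, 0.1]
grip_width: 0.0471
grasp_force: 0.0
time: 13.17
position: [0.6032, -0.0988, 0.1463]
eef_rot: [0.617, 0.787, -0.0, 0.0]
force: [-0.1, 1.5, 6.6]
grip_width: 0.0232
grasp_force: 24.2
[ 0.60320422 -0.09882573  0.14625577] [9.71305334e-01 2.37835562e-01 4.41148216e-04] [-2.95370004e-01  4.44460760e-01 -1.01607298e-03  1.12448026e+00
 -5.49897873e-04  1.03528941e+00] [-0.13002252  1.52216673  6.55913571]
4 [0.0073 0.002 ]
8 [0.0144 0.0045]
12 [0.0213 0.0075]
16 [0.028 0.011]
20 [0.0344 0.0149]
24 [0.0406 0.0193]
28 [0.0464 0.024 ]
32 [0.0519 0.0292]
36 [0.057  0.0348]
40 [0.0617 0.0407]
44 [0.066  0.0469]
48 [0.0698 0.0534]
52 [0.0732 0.0601]
56 [0.0761 0.0671]
60 [0.0785 0.0742]
64 [0.0804 0.0815]
68 [0.0818 0.0889]
72 [0.0826 0.0964]
76 [0.083  0.1039]
80 [0.0828 0.1115]
84 [0.0821 0.119 ]
88 [0.0808 0.1264]
92 [0.0791 0.1337]
96 [0.0768 0.1409]
100 [0.0741 0.148 ]
104 [0.0709 0.1548]
108 [0.0672 0.1613]
112 [0.063  0.1676]
116 [0.0584 0.1736]
120 [0.0534 0.1793]
```

```bash
python3 -m jog '[[[0.0036,0.0009,0],[0,0,2]],[[0.0073,0.002,0],[0,0,4]],[[0.0144,0.0045,0],[0,0,8]],[[0.0213,0.0075,0],[0,0,12]],[[0.028,0.011,0],[0,0,16]],[[0.0344,0.0149,0],[0,0,20]],[[0.0406,0.0193,0],[0,0,24]],[[0.0406,0.0193,0],[0,0,24]]]'; python3 -c "
from g import *
print(p0-[.6032,-.0988,.1463],st['force'],np.degrees(np.arctan2(p0[1]-ax[1],p0[0]-ax[0])),np.hypot(*(p0-ax)[:2]))
print((p0-[.6032,-.0988,.1463]))
"
```

```text
time: 13.83
position: [0.6451, -0.0791, 0.1463]
eef_rot: [0.438, 0.899, -0.0, 0.001]
force: [3.1, -0.4, 4.9]
grip_width: 0.0229
grasp_force: 24.8
[ 4.19399606e-02  1.96795413e-02 -2.98147000e-05] [ 3.10144888 -0.35053835  4.94287629] -51.73489192259283 0.10841248451895255
[ 4.19399606e-02  1.96795413e-02 -2.98147000e-05]
```

```bash
python3 -m jog '[[[0.0058,0.0047,0],[0,0,4]],[[0.0113,0.0099,0],[0,0,8]],[[0.0164,0.0155,0],[0,0,12]],[[0.0211,0.0214,0],[0,0,16]],[[0.0254,0.0276,0],[0,0,20]],[[0.0292,0.0341,0],[0,0,24]],[[0.0326,0.0408,0],[0,0,28]],[[0.0355,0.0478,0],[0,0,32]]]' && python3 -m jog '[[[0.0024,0.0071,0],[0,0,4]],[[0.0043,0.0144,0],[0,0,8]],[[0.0057,0.0218,0],[0,0,12]],[[0.0065,0.0293,0],[0,0,16]],[[0.0069,0.0368,0],[0,0,20]],[[0.0067,0.0444,0],[0,0,24]],[[0.006,0.0519,0],[0,0,28]],[[0.0047,0.0593,0],[0,0,32]]]' && python3 -m jog '[[[-0.0017,0.0073,0],[0,0,4]],[[-0.004,0.0145,0],[0,0,8]],[[-0.0067,0.0216,0],[0,0,12]],[[-0.0099,0.0284,0],[0,0,16]],[[-0.0136,0.0349,0],[0,0,20]],[[-0.0178,0.0412,0],[0,0,24]],[[-0.0224,0.0472,0],[0,0,28]],[[-0.0248,0.0501,0],[0,0,30]]]' && python3 -m jog '[[[-0.0026,0.0028,0],[0,0,2]],[[-0.0026,0.0028,0],[0,0,2]],[[-0.0026,0.0028,0],[0,0,2]]]'; python3 -c "
from g import *
print(p0-[.6032,-.0988,.1463],st['joints'],st['force'],np.degrees(np.arctan2(p0[1]-ax[1],p0[0]-ax[0])),np.hypot(*(p0-ax)[:2]))
"
```

```text
time: 14.5
position: [0.6802, -0.0321, 0.1463]
eef_rot: [0.174, 0.985, -0.001, 0.002]
force: [4.3, -2.8, 2.2]
grip_width: 0.023
grasp_force: 24.8
time: 15.17
position: [0.6853, 0.0279, 0.1464]
eef_rot: [-0.104, 0.995, -0.001, 0.002]
force: [8.7, 0.2, 1.0]
grip_width: 0.0233
grasp_force: 24.8
time: 15.83
position: [0.6596, 0.0791, 0.1463]
eef_rot: [-0.359, 0.933, -0.0, 0.002]
force: [6.4, 4.4, 1.3]
grip_width: 0.023
grasp_force: 24.8
time: 16.08
position: [0.6572, 0.0817, 0.1463]
eef_rot: [-0.373, 0.928, -0.0, 0.002]
force: [5.4, 6.9, 3.1]
grip_width: 0.0226
grasp_force: 24.9
[5.40367529e-02 1.80474324e-01 3.25978662e-05] [ 1.61114055e-04  5.29070319e-01  1.47908928e-01  1.18558151e+00
  1.29048431e-03 -7.64581029e-01] [5.4235064  6.92852329 3.12820492] 43.682623876539175 0.10956763377676967
```

```bash
python3 -c "
from g import *
P=np.array([[.6032,-.0988],[.6451,-.0791],[.6802,-.0321],[.6853,.0279],[.6596,.0791],[.6572,.0817]])
for free in(0,1):
  f=lambda x:np.linalg.norm(P-x[:2],axis=1)-(x[2] if free else .108)
  s=least_squares(f,[.578,.006,.108]);c=s.x;a=np.degrees(np.arctan2(P[:,1]-c[1],P[:,0]-c[0]));print(c,(s.fun*1e3).round(2),a[0],a[-1],a[-1]-a[0])
"
```

```text
[0.57945147 0.0066493  0.108     ] [ 0.09 -0.01 -0.06 -0.04  0.04  0.06] -77.30801494613866 43.988488421410395 121.29650336754905
[0.57919417 0.00670694 0.10820111] [ 0.   -0.    0.    0.   -0.01  0.01] -77.18180050109355 43.87190669865123 121.05370719974478
```

```bash
python3 -m jog '[[[0.0018,0.0017,0],[0,0,0]],[[0.0032,0.0002,0],[0,0,-1]],[[0.0032,0.0002,0],[0,0,-1]],[[0.0032,0.0002,0],[0,0,-1]],[[0.0032,0.0002,0],[0,0,-1]]]'
cat > a.py <<'E'
from g import *
q=p0[:2]-[.5792,.0067];print(p0,st['force'],np.hypot(*q),'turn',np.degrees(np.arctan2(q[1],q[0]))+77.18)
E
python3 a.py
```

```text
time: 16.5
position: [0.6593, 0.0801, 0.1462]
eef_rot: [-0.364, 0.931, -0.001, 0.0]
force: [-3.9, -4.3, 8.4]
grip_width: 0.0232
grasp_force: 25.2
[0.65931546 0.08011048 0.14619219] [-3.91214368 -4.32357614  8.40918946] 0.10866271634666784 turn 119.6792975918444
```

```bash
python3 -m jog '[[[-0.0011,-0.0003,0],[0,0,0]],[[-0.0011,-0.0003,0],[0,0,0]],[[-0.0011,-0.0003,0],[0,0,0]],[[-0.0011,-0.0003,0],[0,0,0]]]';python3 a.py;  python3 -m jog '[[[0,0,0],[0,0,0]],[[0,0,0],[0,0,0]],[[0,0,0],[0,0,0]],[[0,0,0],[0,0,0]]]' 0.55; python3 a.py; python3 -m jog '[[[0,0,0.02],[0,0,0]],[[0,0,0.05],[0,0,0]],[[0,0,0.09],[0,0,0]],[[0,0,0.13],[0,0,0]],[[0,0,0.17],[0,0,0]],[[0,0,0.2],[0,0,0]],[[0,0,0.2],[0,0,0]]]'
python3 - <<'E'
from g import *
for n in('scene','top'):cv2.imwrite(f'pics/e{n}.png',get_image(n))
a=cv2.imread('pics/escene.png')[130:280,240:450];b=cv2.imread('pics/etop.png')[80:260,180:432]
cv2.imwrite('pics/e.png',np.hstack([cv2.resize(a,(400,300),interpolation=2),cv2.resize(b,(400,300),interpolation=2)]))
E
```

```text
time: 16.83
position: [0.6588, 0.0803, 0.1463]
eef_rot: [-0.364, 0.931, -0.001, 0.001]
force: [1.2, -0.2, 6.9]
grip_width: 0.0231
grasp_force: 25.1
[0.65882589 0.08033912 0.14626449] [ 1.22125909 -0.18361605  6.89401227] 0.10845737807913039 turn 119.94307268571544
time: 17.17
position: [0.6581, 0.0804, 0.1451]
eef_rot: [-0.364, 0.931, -0.0, 0.0]
force: [-0.5, -0.3, 0.0]
grip_width: 0.0472
grasp_force: 0.0
[0.65805031 0.08040658 0.14512988] [-0.50745392 -0.29234149  0.02411168] 0.10793530645748703 turn 120.24890092976499
time: 17.75
position: [0.6591, 0.0804, 0.3515]
eef_rot: [-0.364, 0.931, -0.002, 0.004]
force: [0.3, 0.7, 0.0]
grip_width: 0.0468
grasp_force: 0.0
```

View pics/e.png

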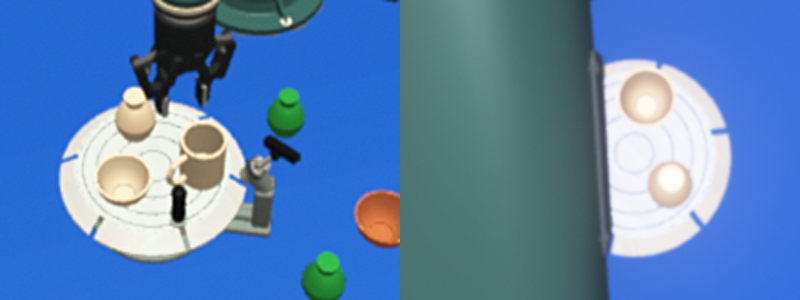

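Run:
```python
from g import *
Rt=tgt(1,np.pi/2);v=(Rt*R0.inv()).as_rotvec(degrees=True);g=np.array([.5364,.1915,.176])
print(v,np.linalg.norm(v),g+.09*u-p0,st['joints'])
w=(tgt(-1,np.pi/2)*R0.inv()).as_rotvec(degrees=True);print(w)
```

```text
[-35.11181453  10.83104401  58.62248557] 69.1863198057421 [-0.13433473  0.16129881 -0.09623822] [-9.18399164e-04  5.46622186e-01  7.21903123e-01  1.74316330e+00
 -6.21035816e-04 -7.47121971e-01]
[ -12.03649397  -40.11729574 -114.98334274]
```

```bash
python3 -m jog '[[[-0.017,0.02,0],[-3.51,1.08,5.86]],[[-0.034,0.04,0],[-7.02,2.17,11.72]],[[-0.05,0.06,0],[-10.53,3.25,17.59]],[[-0.067,0.08,0],[-14.04,4.33,23.45]],[[-0.084,0.1,-0.01],[-17.56,5.42,29.31]],[[-0.1,0.12,-0.02],[-21.07,6.5,35.17]],[[-0.117,0.14,-0.03],[-24.58,7.58,41.04]],[[-0.134,0.161,-0.04],[-28.09,8.66,46.9]]]' 0.55 && python3 -m jog '[[[0,0,-0.02],[-3.51,1.08,5.86]],[[0,0,-0.04],[-7.02,2.17,11.72]],[[0,0,-0.056],[-7.02,2.17,11.72]],[[0,0,-0.056],[-7.02,2.17,11.72]],[[0,0,-0.056],[-7.02,2.17,11.72]]]'
python3 - <<'E'
from g import *
Rt=tgt(1,np.pi/2);g=np.array([.5364,.1915,.176]);print((Rt*R0.inv()).as_rotvec(degrees=True),g-p0,st['joints'])
for n in('scene','top'):cv2.imwrite(f'pics/f{n}.png',get_image(n))
a=cv2.imread('pics/fscene.png')[150:250,320:460];b=cv2.imread('pics/ftop.png')[120:240,180:348]
cv2.imwrite('pics/f.png',np.hstack([cv2.resize(a,(400,300),interpolation=2),cv2.resize(b,(400,300),interpolation=2)]))
E
```

```text
time: 18.52
position: [0.5229, 0.2419, 0.3037]
eef_rot: [0.691, -0.679, 0.194, 0.155]
force: [0.7, 0.9, 1.3]
grip_width: 0.047
grasp_force: 0.0
time: 18.93
position: [0.5234, 0.241, 0.2484]
eef_rot: [0.748, -0.591, 0.236, 0.188]
force: [0.1, -1.2, 0.9]
grip_width: 0.0469
grasp_force: 0.0
[ 0.15703806 -0.17034884  0.08049186] [ 0.01297949 -0.04953845 -0.07244246] [ 0.56033754  0.51461958  0.24926164  1.53129596 -0.57475278 -1.17702606]
```

View pics/f.png

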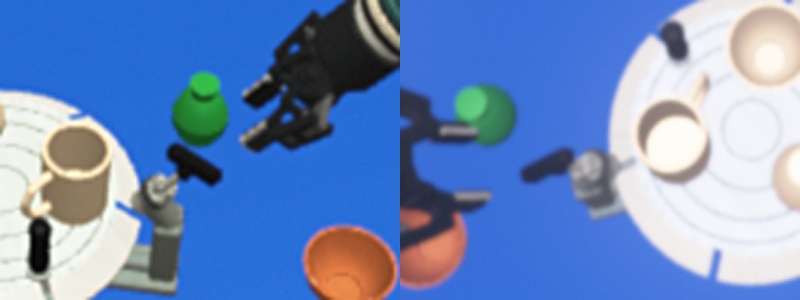

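```bash
python3 -m jog '[[[0.0026,-0.01,-0.0145],[0,0,0]],[[0.0052,-0.02,-0.029],[0,0,0]],[[0.0078,-0.03,-0.0435],[0,0,0]],[[0.0104,-0.04,-0.058],[0,0,0]],[[0.013,-0.0495,-0.0724],[0,0,0]],[[0.013,-0.0495,-0.0724],[0,0,0]],[[0.013,-0.0495,-0.0724],[0,0,0]]]' && python3 -m jog '[[[0,0,0],[0,0,0]],[[0,0,0],[0,0,0]],[[0,0,0],[0,0,0]],[[0,0,0],[0,0,0]],[[0,0,0],[0,0,0]]]' 0 50; python3 -m jog '[[[-0.0003,0.0011,0.0016],[0,0,0]],[[-0.0005,0.0022,0.0033],[0,0,0]],[[-0.0005,0.0022,0.0033],[0,0,0]],[[-0.0005,0.0022,0.0033],[0,0,0]]]';python3 -c "
from g import *
print(st['force']@u,st['wrist_torque']@u,(p0-tg)@u,np.degrees((R0*tgt(1).inv()).as_rotvec())@u)"
```

```text
time: 19.62
position: [0.5375, 0.1914, 0.1777]
eef_rot: [0.748, -0.592, 0.236, 0.187]
force: [0.1, 0.7, 0.0]
grip_width: 0.0469
grasp_force: 0.0
time: 20.03
position: [0.5371, 0.1926, 0.1778]
eef_rot: [0.748, -0.591, 0.236, 0.187]
force: [-3.5, 3.3, 7.1]
grip_width: 0.0147
grasp_force: 51.7
time: 20.37
position: [0.5364, 0.194, 0.1799]
eef_rot: [0.748, -0.591, 0.236, 0.188]
force: [1.6, -7.0, -8.9]
grip_width: 0.0152
grasp_force: 49.2
-11.346874035682847 0.015573989909441113 0.004075196104621902 90.02377631949209
```

```bash
python3 -m jog '[[[-0.0002,0.0008,0.0012],[0,0,0]],[[-0.0002,0.0008,0.0012],[0,0,0]]]';python3 -m jog '[[[0,0,0],[0.93,-3.9,-5.73]],[[0,0,0],[1.86,-7.8,-11.5]],[[0,0,0],[2.79,-11.7,-17.2]],[[0,0,0],[3.72,-15.6,-22.9]],[[0,0,0],[4.65,-19.5,-28.7]],[[0,0,0],[4.65,-19.5,-28.7]]]';python3 -c "
from g import *
print(st['force']@u,st['wrist_torque']@u,(p0-tg)@u,np.degrees((R0*tgt(1).inv()).as_rotvec())@u)";python3 -m jog '[[[0,0,0],[0.93,-3.9,-5.73]],[[0,0,0],[1.86,-7.8,-11.5]],[[0,0,0],[2.79,-11.7,-17.2]],[[0,0,0],[3.72,-15.6,-22.9]],[[0,0,0],[4.65,-19.5,-28.7]],[[0,0,0],[5.58,-23.4,-34.4]],[[0,0,0],[7.31,-30.7,-45.05]],[[0,0,0],[7.31,-30.7,-45.05]]]'; python3 -c "
from g import *
print(st['force']@u,st['wrist_torque']@u,(p0-tg)@u,np.degrees((R0*tgt(1).inv()).as_rotvec())@u)"
```

```text
time: 20.53
position: [0.5362, 0.1948, 0.1811]
eef_rot: [0.748, -0.591, 0.236, 0.188]
force: [1.1, -6.5, -9.6]
grip_width: 0.0149
grasp_force: 49.1
time: 21.03
position: [0.5359, 0.1946, 0.1809]
eef_rot: [-0.532, 0.791, -0.281, -0.108]
force: [-1.7, -7.2, -8.5]
grip_width: 0.0148
grasp_force: 49.2
-10.780347436016395 -0.0046203391189482265 0.005250626578007333 54.57106397385611
time: 21.7
position: [0.5354, 0.1947, 0.1805]
eef_rot: [-0.108, 0.948, -0.298, 0.034]
force: [-3.4, -4.9, -9.9]
grip_width: 0.0148
grasp_force: 49.2
-10.419051849656846 0.025337392413570834 0.00506285048064944 -0.2868945639045179
```

```bash
python3 -m jog '[[[0.0003,-0.0014,-0.002],[0,0,0]],[[0.0007,-0.0028,-0.0041],[0,0,0]],[[0.001,-0.0042,-0.0061],[0,0,0]],[[0.0013,-0.0056,-0.0082],[0,0,0]],[[0.0013,-0.0056,-0.0082],[0,0,0]]]';python3 -m jog '[[[0.0003,-0.0014,-0.002],[0,0,0]],[[0.0007,-0.0028,-0.0041],[0,0,0]],[[0.0007,-0.0028,-0.0041],[0,0,0]]]'; python3 -c "
from g import *
print(st['force']@u,st['wrist_torque']@u,(p0-tg)@u,np.degrees((R0*tgt(1).inv()).as_rotvec())@u)"
```

```text
time: 22.12
position: [0.5367, 0.189, 0.1721]
eef_rot: [-0.111, 0.948, -0.298, 0.033]
force: [-3.9, -3.2, -8.8]
grip_width: 0.015
grasp_force: 49.5
time: 22.37
position: [0.5374, 0.1864, 0.1683]
eef_rot: [-0.111, 0.948, -0.298, 0.033]
force: [-4.3, -3.4, -6.8]
grip_width: 0.0149
grasp_force: 49.7
-6.908880669300804 0.0011053150937625367 -0.009853994492794225 0.07954434711760278
```

```bash
python3 -m jog '[[[0.0001,-0.0006,-0.0008],[0,0,0]],[[0.0003,-0.0011,-0.0016],[0,0,0]],[[0.0003,-0.0011,-0.0016],[0,0,0]]]';python3 -c "
from g import *
print(st['force']@u,st['wrist_torque']@u,(p0-tg)@u)"; python3 -m jog '[[[0,0,0],[0,0,0]],[[0,0,0],[0,0,0]],[[0,0,0],[0,0,0]],[[0,0,0],[0,0,0]],[[0,0,0],[0,0,0]]]' 0.55 && python3 -m jog '[[[-0.003,0.0112,0.0164],[0,0,0]],[[-0.0053,0.0223,0.0328],[0,0,0]],[[-0.008,0.0335,0.049],[0,0,0]],[[-0.0107,0.0446,0.0655],[0,0,0]],[[-0.016,0.067,0.098],[0,0,0]],[[-0.02,0.084,0.123],[0,0,0]],[[-0.02,0.084,0.123],[0,0,0]],[[-0.02,0.084,0.123],[0,0,0]]]'
python3 - <<'E'
from g import *
for n in('scene','top'):cv2.imwrite(f'pics/i{n}.png',get_image(n))
a=cv2.imread('pics/iscene.png')[140:240,300:440];b=cv2.imread('pics/itop.png')[110:230,210:378]
cv2.imwrite('pics/i.png',np.hstack([cv2.resize(a,(400,300),interpolation=2),cv2.resize(b,(400,300),interpolation=2)]))
for l in('t_grip',):
    d=[cut_out(l,n)[0]['pixel'][::-1] for n in('scene','top')];print(l,tri(*d),d)
E
```

```text
time: 22.62
position: [0.538, 0.1863, 0.168]
eef_rot: [-0.112, 0.948, -0.297, 0.034]
force: [-10.7, 6.0, 6.7]
grip_width: 0.0147
grasp_force: 52.3
10.24508861014304 -0.022857114393444778 -0.010204183182897071
time: 23.03
position: [0.5389, 0.1855, 0.1676]
eef_rot: [-0.111, 0.948, -0.298, 0.035]
force: [-0.0, 0.1, 0.5]
grip_width: 0.0471
grasp_force: 0.0
time: 23.7
position: [0.5192, 0.2705, 0.2911]
eef_rot: [-0.111, 0.948, -0.297, 0.035]
force: [-0.1, -0.0, -0.4]
grip_width: 0.0469
grasp_force: 0.0
t_grip (array([0.53735683, 0.1924746 , 0.1703807 ]), np.float64(0.005782888458192238)) [[385.0, 207.5], [246.8, 185.5]]
```

View pics/i.png

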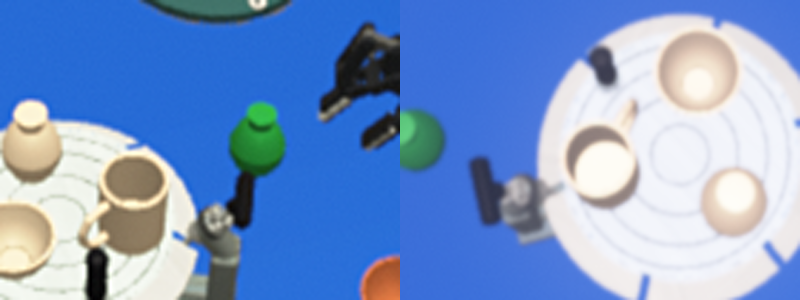

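```bash
python3 -c "
from rig import *
print(hand_in())"
```

```text
the job is handed in; nothing more can be done
None
```

I've handed the job in: the plunger was parked out, the wheel turned so the mug is next to the plunger, and the plunger is back home. The last picture shows all three pots upright on the wheel; the hand-in call returned no verdict.

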